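# Open the ratchet cradle and lock the jug in it

## Robot

A 6-joint arm with a two-finger parallel gripper is mounted at the origin on the work surface. World frame = base frame: x ahead of the robot, y to its left, z up, the work surface at z = 0. Lengths are in mm, angles in rad, forces in N, time in s.
With the tool pointing down it reaches from about 275 to 750 mm from the base axis. Payload 10.2 kg.
Tool frame: the origin (TCP) lies on the front face of the gripper's body, between the roots of the fingers; the fingertips stand 73 mm ahead of it and the grasp point (between the pads) lies 54 mm ahead of it; z points along the fingers, y is the line along which they close (so a half turn about z gives the same grasp; the last joint's range is limited). The gripper opens to 85 mm and grips with 20 to 120 N. Pads are 22 mm wide; open, the fingers measure 114 mm over their backs; the gripper's body (76 mm by 85 mm) begins 54 mm behind the grasp point. The pads swing forward as they close: fully open they stand 13 mm farther back than shut.
Start: joints at [-1.452, 0.313, 1.498, -0, 1.331, -0.223], TCP at [175.959, -494.641, 303.894] pointing down, gripper open.
Joint ranges: [-2.94, 2.94], [-0.97, 2.17], [0.19, 2.56], [-1.23, 4.37], [0.02, 3.11], [-2.88, 2.88]. Speed limits (rad/s): [2.39, 2.39, 3.01, 3.14, 3.14, 3.14].

## Interface

Orientations are given as a unit quaternion [w, x, y, z].
In Python, from rig import * gives the robot as it stands.
- The arm moves only by the tool step_arm, never from a script. Its argument "plan" is a list of rows, each an object with "offset": the shift along the tool's x, y, z in cm, a list of three; "rot": the turn, a rotation vector about the tool's x, y, z in degrees, a list of three; "gripper": the finger opening in cm, from 0 to 8.54. In form: [{"offset": [x, y, z], "rot": [wx, wy, wz], "gripper": gripper}, ...]. A call has 1 to 12 rows; each row is the pose to reach, as a shift and turn from the pose commanded when the call began, along the tool's axes at that moment; what a row does not reach only later rows make up. A row lasts 1/10 s, in which the tool goes at most 50 mm and 8.59 degrees, less where a joint would pass 70% of its speed; a pose out of reach is approached as far as the arm can. A call with a gripper value outside its range is refused whole. The fingers move at their own pace and stop on an object; "squeeze" is the grip in N (left out, the last holds). Time passes only in rows, so rows that repeat a pose let the fingers close. It gives the time, the measured TCP pose, the force, the opening and the grip force at its end, in the units of the state.
- sense(): the state, without advancing time (a new reading comes with each control period).
- capture(name): name is "scene" or "top" or "wrist"; returns a dict with "color" (420x560x3 uint8, red, green, blue), "depth" (420x560 float32, mm along the optical axis (not along the pixel's ray), 0 where there is no reading), "vertical_fov" (degrees; the focal length in pixels is half the picture's height over the tangent of half this angle, whatever the lens; pixels are square), "cx", "cy" (the principal point, pixels), "k1" (the pictures are not rectified: a ray, as slopes to the right and down, at radius r is drawn at 1 + k1 r^2 times it, then the intrinsics apply), "rvec" (rotation vector, rad) and "tvec" (3), from world to camera coordinates, as OpenCV has them; the wrist camera has in their place "mount" (4x4, takes a point from camera to tool coordinates, whose origin is the TCP and whose axes are the flange's). Camera axes: x right, y down, z forward; pixel columns grow to the right and rows downward; lengths in mm; the calibration is good to about 2 mm. A picture is of the moment at which its call begins: read the wrist's pose just before it.
- finish_job(): hands the job in; it is judged then, once.
The state is a dict: "time_s": time; "joints": joint angles; "dq": joint speeds; "tau": joint torques, N m; "eef_pos": TCP position; "ee_rot": TCP orientation; "force": force on the tool from outside, world axes, zero at the start; "wrist_torque": the same for the moment, N m; "grip_width": opening from 0.0 (shut) to 1.0 (fully open); "grip_force": force on a finger pad.
Only numpy, scipy, OpenCV 4.12 (cv2) and the standard library are available. Lean on these libraries where they do the work, as an engineer would, in place of code of your own. Each camera call takes 0.05 s, during which the arm holds its last target. There are 200 camera calls.

## Task

Lock the empty green jug into the blue ratchet cradle, ready for filling: flip the red pawl lever over so that the yellow jaw can slide back, pull the jaw wide open, and stand the jug upright on the base, squarely in the middle between the two jaws. Then flip the pawl back onto the rack and push the jaw in until the jug sits snug between both jaws, leaving the pawl engaged. Keep the jug upright all along and leave the other things on the bench where they are.

Things in the scene. Friction and masses are not known exactly. Their poses are not given: they have to be found in the camera images.
- clamp: Blue cradle bolted to the bench: base plate 120 (x) x 330 (y) x 12 mm. Origin: centre of its underside. Along its y: fixed jaw (90 wide, 80 high), face at y=-130 mm; the gap for the jug, which stands on the plate; yellow moving jaw (90 wide, 80 high, 18 thick); behind it a rack bar 24 wide, top at z=34, ending 240 mm behind that jaw's face, runs under the red pawl. Yaw within 0.4 rad of the bench.
- jaw (a joint): Slide of the yellow moving jaw along the cradle's +y, m: the value is the clear gap between the two jaw faces, 0 to 0.125 (starts at 0.02 to 0.055; the jug needs 0.07). About 3 N of friction; stays where left. With the pawl engaged it can be pushed in, clicking over 8 mm teeth, but pulled out it locks within 8 mm.
- jaw_handle (a point): Grip point of the moving jaw's black upright handle fin: 14 mm wide along the cradle's x, 26 along its y, from 38 to 118 mm above the bench; the point is 98 mm above the bench, on the fin's axis, 50 mm behind (+y of) the moving jaw's face. In front of it the jaw plate is 80 mm high.
- pawl (a joint): Red pawl lever, pivot along the cradle's x at its y=130, z=40 mm, between cheeks 52 high; rad: 0 to 0.25 engaged (leans 0.65 rad towards the jaws, -y, nose in the teeth), 1.3 flipped (leans 0.65 rad to +y, nose clear of the rack). Pushed past upright (0.65) it falls to the other side and stays by its own weight. Under 2 N at the tip.
- pawl_tip (a point): Centre of the red crossbar at the lever's tip: 14 mm thick, 34 mm long along the cradle's x, 62 mm from the pivot; engaged it is about 89 mm above the bench and 38 mm on the pivot's -y side, flipped as high and 38 mm on its +y side, 102 mm high when upright.
- jug_center (a point): Centre of the empty green jug (about 100 g) with a round white cap: body 100 (its x) x 70 (its y) x 150 mm high, sloping shoulders, 210 high in all. The point is 105 mm above its underside, on its axis. The cap, 38 across, 79 to 105 mm above this point, is a good grip. In the cradle the 70 mm side goes between the jaws: its x along the cradle's x (either way round).
- jar: Glass jar with a brass-coloured lid, 76 mm across, 100 high; bystander. Origin: centre of its underside.
- funnel: White plastic funnel standing mouth down, 90 mm across, 120 high; bystander. Origin: centre of its underside.
- spray: Red spray can with a black cap, 66 mm across, 170 high; bystander. Origin: centre of its underside.
- wiper: Chrome wiper arm lying flat at the back, about 360 mm long (its x), 20 high; bystander. Origin: on its underside near the middle.
- gauge: Steel tyre gauge lying on the bench close along the cradle's robot side, about 145 mm long (its x), 12 high; bystander. Origin: on its underside near the middle.
- socket: Small steel socket, 22 mm across, 28 high, standing on the cradle's base plate beside the rack; bystander. Origin: centre of its underside.
- wrench: Steel wrench lying flat at the right rear, 180 mm long (its x); bystander. Origin: centre of its underside.
Mind the look-alikes: they are no part of the job. There is more than one size of the part that bears jug_center; the job needs the middle-sized.

How it is judged:
By the outcome, as a careful person would: the job done as asked, in the order asked, and still so for the second after the job is handed in, with the robot touching nothing.
It also fails if it takes over 69 s, if anything falls off the work surface, if the arm or the gripper's body presses on something with over 40 N, if the wrist force passes 120 N, or if a joint passes its speed limit or range.

## Working session

There is one attempt and no reset: what is moved stays moved. The work goes in short steps, Python scripts to look and compute and a tool call to move; the robot and the scene stay as the last step left them, time stands still between calls to the robot, and variables do not carry over. Pictures are saved under pics/ and viewed, at most 10 in all, crops included, and the job is handed in when it is done.

Besides the shell and the picture viewer there is one more tool, called after "Emit:" as name(argument=value, ...) on one line, values as JSON. step_arm: Moves the arm, as the interface text tells. Its arguments: {"type":"object","properties":{"plan":{"type":"array"},"squeeze":{"type":"number"}},"required":["plan"]}

```bash
mkdir -p pics
cat > h.py <<'E'
from rig import *
import numpy as np, cv2, pickle
from scipy.spatial.transform import Rotation as R
def cloud(c, s=None):
    h,w=c["depth"].shape; f=h/2/np.tan(np.radians(c["vertical_fov"])/2)
    K=np.array([[f,0,c["cx"]],[0,f,c["cy"]],[0,0,1]])
    u,v=np.meshgrid(np.arange(w),np.arange(h))
    p=np.stack([u,v],-1).reshape(-1,1,2).astype(float)
    n=cv2.undistortPointsIter(p,K,np.array([c["k1"],0,0,0.]),None,None,(3,50,1e-9)).reshape(h,w,2)
    d=c["depth"][...,None].astype(float)
    P=np.concatenate([n*d,d],-1)
    if "mount" in c:
        M=np.array(c["mount"]); q=s["ee_rot"]; T=R.from_quat([q[1],q[2],q[3],q[0]])
        W=T.apply((P.reshape(-1,3)@M[:3,:3].T+M[:3,3]))+np.array(s["eef_pos"])
    else:
        Rm=R.from_rotvec(np.ravel(c["rvec"])); W=Rm.inv().apply(P.reshape(-1,3)-np.ravel(c["tvec"]))
    W=W.reshape(h,w,3); W[c["depth"]==0]=np.nan
    return W
def shot(cam,name):
    s=sense(); c=capture(cam); W=cloud(c,s); np.savez(name,W=W,C=c["color"]); cv2.imwrite(f"pics/{name}.png",c["color"][...,::-1]); return c["color"],W
E
python3 - <<'E'
from h import *
for n in ("scene","top"):
    shot(n,n)
a=np.hstack([cv2.imread("pics/scene.png")]);b=cv2.imread("pics/top.png")
print(sense())
E
```

```text
{'time_s': 0.1, 'joints': array([-1.45240792e+00,  3.13420485e-01,  1.49836944e+00,  1.06681418e-05,
        1.33101420e+00, -2.23374052e-01]), 'dq': array([-0.00095542, -0.00179499, -0.00301339, -0.00143603, -0.00060866,
       -0.00089111]), 'tau': array([ 2.52109159e-03, -4.12899864e+01, -2.60138762e+01, -1.79336971e-04,
        3.07272756e-03,  2.26153198e-06]), 'eef_pos': array([ 175.93785877, -494.48340624,  303.37558922]), 'ee_rot': array([-6.04632393e-04,  9.85435331e-01,  1.70049527e-01,  3.69558843e-05]), 'force': array([-0.44572623, -0.10987713,  0.59560844]), 'wrist_torque': array([0.00403007, 0.03039668, 0.00205455]), 'grip_force': 0.0, 'grip_width': 0.9935131081416673}
```

View pics/scene.png

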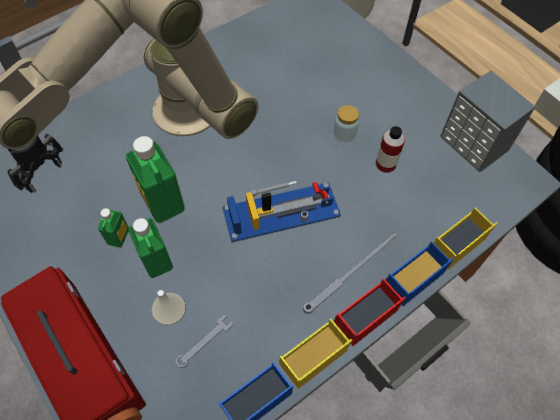

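View pics/top.png

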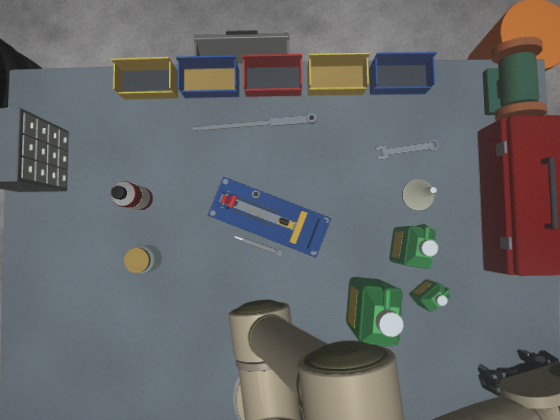

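The scene view shows three jugs. The middle one has its cap at scene (147,227) and top (429,247). In the top view the cradle has its pawl at (228,200), its yellow jaw at (299,226) and its fixed jaw at (317,235). Next I'll measure these.

```bash
cat > m.py <<'E'
from h import *
def load(n):
    z=np.load(n+".npz"); return z["C"],z["W"]
def rep(n,m,W):
    P=W[m]; P=P[np.isfinite(P[:,0])]
    print(n,len(P),np.round(np.median(P,0),1),'min',np.round(P.min(0),1),'max',np.round(P.max(0),1)); return P
E
python3 - <<'E'
from m import *
for cam in("top","scene"):
    C,W=load(cam); h=cv2.cvtColor(C,cv2.COLOR_RGB2HSV); H,S,V=[h[...,i].astype(int) for i in range(3)]
    roi=np.zeros(H.shape,bool)
    r=(170,265,200,340) if cam=="top" else (170,250,215,350)
    roi[r[0]:r[1],r[2]:r[3]]=1
    print(cam)
    blue=roi&(H>100)&(H<130)&(S>130)
    P=rep("blue",blue,W)
    pl=P[(P[:,2]<20)]; print("plate z",np.median(pl[:,2]))
    rect=cv2.minAreaRect(pl[:,:2].astype(np.float32)); print(rect, np.round(cv2.boxPoints(rect),1).tolist())
    fj=rep("fixedjaw top",blue&(W[...,2]>70),W)
    rep("yellow",roi&(H>18)&(H<35)&(S>150),W)
    rep("yellowtop",roi&(H>18)&(H<35)&(S>150)&(W[...,2]>72),W)
    rep("red",roi&((H<8)|(H>172))&(S>150),W)
    rep("black",roi&(V<45)&(W[...,2]>85),W)
    g=np.zeros_like(roi); r=(220,275,385,445) if cam=="top" else (210,285,125,180); g[r[0]:r[1],r[2]:r[3]]=1
    P=rep("jug green",g&(H>45)&(H<80)&(S>120),W)
    cap=rep("cap",g&(S<60)&(V>150)&(W[...,2]>150),W)
    t=cap[cap[:,2]>200]; print("cap top",t.mean(0),cv2.minEnclosingCircle(t[:,:2].astype(np.float32)))
    sh=P[(P[:,2]>30)&(P[:,2]<155)]; print(cv2.minAreaRect(sh[:,:2].astype(np.float32)))
E
```

```text
top
blue 3094 [500.7   5.6  13.1] min [ 394.2 -152.8    4.8] max [618.6 186.5  85.6]
plate z 12.84265538824395
((507.1083068847656, 17.302886962890625), (325.7472839355469, 116.69865417480469), 68.19490051269531) [[392.3999938964844, -112.19999694824219], [500.79998779296875, -155.60000610351562], [621.7999877929688, 146.8000030517578], [513.4000244140625, 190.1999969482422]]
fixedjaw top 224 [ 454.4 -112.5   80.6] min [ 413.7 -134.3   74.4] max [497.9 -88.1  85.6]
  return _methods._mean(a, axis=axis, dtype=dtype,
  ret = um.true_divide(
Traceback (most recent call last):
  File "m.py", line 6, in rep
    print(n,len(P),np.round(np.median(P,0),1),'min',np.round(P.min(0),1),'max',np.round(P.max(0),1)); return P
                                                             ~~~~~^^^
ValueError: zero-size array to reduction operation minimum which has no identity
```

```bash
cat > seg.py <<'E'
from m import *
C0=np.array([507.1,17.3]); yaw=-0.381
ex=np.array([np.cos(yaw),np.sin(yaw)]); ey=np.array([-ex[1],ex[0]])
def loc(W): 
    d=W[...,:2]-C0; return np.stack([d@ex,d@ey,W[...,2]],-1)
def rep2(n,m,L):
    P=L[m]; P=P[np.isfinite(P[:,0])]
    if len(P)==0: print(n,"none"); return P
    q=np.percentile(P,[2,50,98],axis=0); print(n,len(P),np.round(q,1).tolist()); return P
E
python3 - <<'E'
from seg import *
for cam in("top","scene"):
    C,W=load(cam); L=loc(W); h=cv2.cvtColor(C,cv2.COLOR_RGB2HSV); H,S,V=[h[...,i].astype(int) for i in range(3)]
    print(cam)
    ins=(abs(L[...,0])<75)&(abs(L[...,1])<175)
    blue=ins&(H>100)&(H<130)&(S>130)
    P=W[blue&(W[...,2]<20)]; print(cv2.minAreaRect(P[:,:2].astype(np.float32)))
    rep2("plate",blue&(L[...,2]<20),L)
    rep2("fixedjaw",blue&(L[...,2]>74)&(L[...,1]<0),L)
    y=ins&(H>15)&(H<35)&(S>120)
    rep2("yellow",y,L);rep2("yellowtop",y&(L[...,2]>74),L)
    red=ins&((H<8)|(H>172))&(S>150)
    rep2("red",red,L); rep2("redtop",red&(L[...,2]>78),L)
    rep2("fin",ins&(L[...,2]>108),L)
    rep2("socket",ins&(S<100)&(L[...,2]>30)&(L[...,0]>20),L)
    g=(H>45)&(H<85)&(S>120)
    r=(220,275,385,445) if cam=="top" else (210,285,125,180); m=np.zeros_like(g); m[r[0]:r[1],r[2]:r[3]]=1
    P=W[m&g];P=P[(P[:,2]>25)&(P[:,2]<158)]; print("jug",cv2.minAreaRect(P[:,:2].astype(np.float32)))
    rep2("jug",m&g,W)
    P=rep2("cap",m&(S<70)&(W[...,2]>196),W)
    if len(P): print(cv2.minEnclosingCircle(P[:,:2].astype(np.float32)))
E
```

```text
top
((507.1083068847656, 17.302886962890625), (325.7472839355469, 116.69865417480469), 68.19490051269531)
plate 2825 [[-56.7, -158.0, 8.6], [-12.4, -2.1, 12.8], [56.7, 156.8, 17.1]]
fixedjaw 224 [[-41.8, -149.1, 77.0], [-0.7, -140.2, 80.6], [41.6, -131.8, 84.4]]
yellow 255 [[-41.3, -93.7, 38.9], [-1.4, -83.9, 80.5], [41.5, -35.7, 84.3]]
yellowtop 209 [[-41.9, -93.7, 77.0], [-0.2, -85.7, 80.8], [42.0, -77.9, 85.0]]
red 84 [[-13.7, 94.7, 47.0], [-0.5, 103.4, 99.0], [14.6, 135.0, 104.3]]
redtop 55 [[-15.0, 94.7, 83.2], [0.2, 99.7, 100.7], [15.2, 111.8, 104.3]]
fin 52 [[-7.0, -56.4, 114.6], [-0.3, -44.4, 118.3], [6.3, -32.8, 122.1]]
socket 60 [[23.0, -129.5, 37.2], [41.1, 53.8, 41.8], [52.6, 116.9, 79.1]]
jug ((414.3016357421875, -339.63311767578125), (101.3849105834961, 49.31329345703125), 17.4362735748291)
jug 222 [[374.5, -375.3, 146.7], [390.4, -356.2, 165.7], [465.8, -325.2, 182.6]]
cap 237 [[404.4, -374.4, 198.5], [420.7, -357.6, 209.6], [438.8, -341.1, 213.6]]
((420.6826477050781, -359.5477600097656), 19.242637634277344)
scene
((509.85723876953125, 16.593154907226562), (331.969726
[... 273 characters left out ...]
]]
yellowtop 176 [[-37.9, -96.8, 74.7], [7.3, -88.1, 79.5], [46.9, -79.4, 85.1]]
red 102 [[-12.3, 92.5, 42.8], [5.7, 109.1, 82.1], [20.9, 134.4, 104.2]]
redtop 55 [[-12.5, 92.1, 80.2], [5.2, 98.5, 98.8], [21.2, 111.7, 105.5]]
fin 48 [[-3.9, -58.4, 109.0], [6.4, -47.3, 116.3], [11.6, -35.6, 123.1]]
socket 56 [[23.8, 43.5, 31.0], [48.1, 54.2, 38.9], [59.4, 130.4, 46.1]]
jug ((399.7713317871094, -328.7635803222656), (156.58267211914062, 179.2295684814453), 72.96430206298828)
jug 1485 [[321.8, -398.0, 16.6], [461.0, -361.4, 127.2], [477.1, -247.3, 181.8]]
cap 180 [[407.3, -377.0, 197.2], [428.4, -361.3, 210.0], [440.8, -345.6, 214.7]]
((423.1412353515625, -360.5076904296875), 21.419538497924805)
```

```bash
cat > go.py <<'E'
from seg import *
def wl(x,y): return C0+x*ex+y*ey
YC=np.degrees(yaw)+90   # tool yaw with tool x along cradle +y
def to(*wps):
    "wps: (X,Y,ztcp,yawdeg) -> offsets cm in tool axes, rot deg"
    s=sense(); q=s["ee_rot"]; T=R.from_quat([q[1],q[2],q[3],q[0]])
    for X,Y,Z,a in wps:
        D=R.from_euler("z",a,degrees=True)*R.from_euler("x",180,degrees=True)
        print("off",np.round(T.inv().apply(np.array([X,Y,Z])-s["eef_pos"])/10,2).tolist(),"rot",np.round(np.degrees((T.inv()*D).as_rotvec()),1).tolist())
E
python3 - <<'E'
from go import *
C,W=load("scene")
for n in("scene","top"):
    C,W=load(n); m=(W[...,2]>60)&(W[...,0]>150)&(W[...,1]<-150)&(W[...,1]>-420)&(W[...,0]<480)&(W[...,2]<320)
    h=cv2.cvtColor(C,cv2.COLOR_RGB2HSV); m&=((h[...,1]<70)&(h[...,2]>150)); rep("caps",m&(W[...,2]>220),W) if (m&(W[...,2]>220)).any() else 0
    hh=cv2.cvtColor(C,cv2.COLOR_RGB2HSV); g=(hh[...,0]>45)&(hh[...,0]<85)&(hh[...,1]>120)&(W[...,0]<370)&(W[...,2]>60)&(W[...,0]>0)&(W[...,1]<-100); rep("big",g,W)
x,y=wl(0,50); print(x,y)
s=sense()["eef_pos"]
to((s[0],s[1],430,YC),(x,y,430,YC),(x,y,300,YC))
E
```

```text
caps 244 [ 268.8 -247.8  286.4] min [ 244.2 -272.   278.2] max [ 293.3 -222.   292.6]
big 2530 [ 321.2 -270.   183.2] min [ 202.5 -449.3   60.3] max [ 349.3 -197.5  251.1]
caps 462 [ 266.4 -246.4  286.4] min [ 228.4 -271.1  233.9] max [ 291.4 -220.6  290. ]
big 657 [ 266.1 -243.9  213.8] min [ 198.5 -440.8   97.5] max [ 333.6 -196.1  249.9]
525.6924474216781 63.71466254183191
off [0.0, -0.01, -12.66] rot [-0.1, -0.0, -48.6]
off [51.66, -40.88, -12.6] rot [-0.1, -0.0, -48.6]
off [51.66, -40.87, 0.4] rot [-0.1, -0.0, -48.6]
```

Emit:
step_arm(plan=[{"offset":[0,0,-5],"rot":[0,0,-8],"gripper":0},{"offset":[0,0,-10],"rot":[0,0,-16],"gripper":0},{"offset":[0,0,-12.6],"rot":[0,0,-24],"gripper":0},{"offset":[51.7,-40.9,-12.6],"rot":[0,0,-48.6],"gripper":0},{"offset":[51.7,-40.9,-12.6],"rot":[0,0,-48.6],"gripper":0},{"offset":[51.7,-40.9,-12.6],"rot":[0,0,-48.6],"gripper":0},{"offset":[51.7,-40.9,-12.6],"rot":[0,0,-48.6],"gripper":0},{"offset":[51.7,-40.9,-12.6],"rot":[0,0,-48.6],"gripper":0},{"offset":[51.7,-40.9,-12.6],"rot":[0,0,-48.6],"gripper":0},{"offset":[51.7,-40.9,-12.6],"rot":[0,0,-48.6],"gripper":0},{"offset":[51.7,-40.9,-12.6],"rot":[0,0,-48.6],"gripper":0},{"offset":[51.7,-40.9,-12.6],"rot":[0,0,-48.6],"gripper":0}])

```text
time_s: 1.3
eef_pos: [415.4, -111.3, 429.8]
ee_rot: [0.0, 0.828, 0.56, -0.0]
force: [0.8, -1.5, 0.0]
grip_width: -0.0
grip_force: 0.0
```

Run:
```python
from go import *
x,y=wl(0,50)
to((x,y,300,YC))
```

```text
off [20.34, 3.73, 12.98] rot [-0.0, 0.0, 0.0]
```

Emit:
step_arm(plan=[{"offset":[20.3,3.7,13],"rot":[0,0,0],"gripper":0},{"offset":[20.3,3.7,13],"rot":[0,0,0],"gripper":0},{"offset":[20.3,3.7,13],"rot":[0,0,0],"gripper":0},{"offset":[20.3,3.7,13],"rot":[0,0,0],"gripper":0},{"offset":[20.3,3.7,13],"rot":[0,0,0],"gripper":0},{"offset":[20.3,3.7,13],"rot":[0,0,0],"gripper":0},{"offset":[20.3,3.7,13],"rot":[0,0,0],"gripper":0},{"offset":[20.3,3.7,13],"rot":[0,0,0],"gripper":0}])

```text
time_s: 2.1
eef_pos: [524.6, 60.7, 300.7]
ee_rot: [0.0, 0.828, 0.56, 0.0]
force: [-0.1, -0.3, -0.0]
grip_width: -0.005
grip_force: 0.0
```

```bash
cat > see.py <<'E'
from go import *
import sys
C,W=shot("wrist",sys.argv[1]); L=loc(W); h=cv2.cvtColor(C,cv2.COLOR_RGB2HSV); H,S,V=[h[...,i].astype(int) for i in range(3)]
ins=(abs(L[...,0])<75)&(abs(L[...,1])<175)
blue=ins&(H>100)&(H<130)&(S>130)
rep2("plate",blue&(L[...,2]<20),L)
rep2("fixedjaw",blue&(L[...,2]>74)&(L[...,2]<90)&(L[...,1]<0),L)
y=ins&(H>15)&(H<35)&(S>120); rep2("yellowtop",y&(L[...,2]>74)&(L[...,2]<90),L)
red=ins&((H<8)|(H>172))&(S>150)
rep2("red",red,L); rep2("redtop",red&(L[...,2]>78),L)
rep2("fin",ins&(L[...,2]>108)&(L[...,2]<125),L)
to((*wl(0,55),220,YC),(*wl(0,55),148,YC))
E
python3 see.py w1
```

```text
plate 17323 [[-56.0, -78.1, 10.3], [-8.5, 62.5, 12.0], [59.1, 159.4, 13.5]]
fixedjaw 104 [[-6.8, -135.9, 74.2], [-0.5, -132.6, 78.6], [5.7, -131.1, 80.8]]
yellowtop none
red 1818 [[-13.3, 92.2, 45.6], [1.4, 107.6, 85.8], [16.6, 134.7, 101.9]]
redtop 1047 [[-14.0, 92.1, 79.2], [1.3, 100.3, 99.5], [17.3, 110.6, 102.1]]
fin none
off [0.83, -0.03, 8.09] rot [0.1, -0.0, -0.1]
off [0.83, -0.04, 15.29] rot [0.1, -0.0, -0.1]
```

View pics/w1.png

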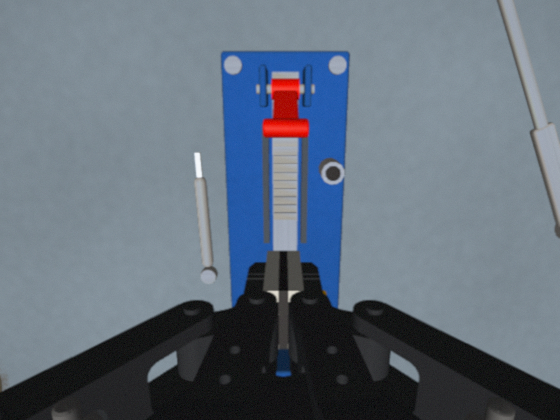

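The wrist view shows the pawl crossbar at (286,128), engaged, and the cradle square with the tool. Both match the map. I'll lower the closed fingers and push the pawl over.

Emit:
step_arm(plan=[{"offset":[0.8,0,5],"rot":[0,0,0],"gripper":0},{"offset":[0.8,0,10],"rot":[0,0,0],"gripper":0},{"offset":[0.8,0,14],"rot":[0,0,0],"gripper":0},{"offset":[0.8,0,15.3],"rot":[0,0,0],"gripper":0},{"offset":[0.8,0,15.3],"rot":[0,0,0],"gripper":0},{"offset":[2.5,0,15.3],"rot":[0,0,0],"gripper":0},{"offset":[4,0,15.3],"rot":[0,0,0],"gripper":0},{"offset":[5.2,0,15.3],"rot":[0,0,0],"gripper":0},{"offset":[6.4,0,15.3],"rot":[0,0,0],"gripper":0},{"offset":[7.4,0,15.3],"rot":[0,0,0],"gripper":0},{"offset":[8.2,0,15.3],"rot":[0,0,0],"gripper":0},{"offset":[8.2,0,15.3],"rot":[0,0,0],"gripper":0}])

```text
time_s: 3.35
eef_pos: [555.4, 138.4, 146.9]
ee_rot: [0.0, 0.828, 0.561, 0.0]
force: [-0.5, 0.6, -0.3]
grip_width: 0.003
grip_force: 0.0
```

Run:
```python
from go import *
s=sense(); print(loc(s["eef_pos"]))
to((*wl(0,100),200,YC),(*wl(0.5,-44.5),240,YC),(*wl(.5,-44.5),152,YC))
```

```text
[ -0.22757898 130.34657512 146.86708961]
off [-3.03, 0.02, -5.31] rot [0.0, -0.0, 0.1]
off [-17.48, 0.05, -9.32] rot [0.0, -0.0, 0.1]
off [-17.48, 0.05, -0.52] rot [0.0, -0.0, 0.1]
```

Emit:
step_arm(plan=[{"offset":[-1,0,-4],"rot":[0,0,0],"gripper":0},{"offset":[-3,0,-8],"rot":[0,0,0],"gripper":5},{"offset":[-8,0,-9.3],"rot":[0,0,0],"gripper":5},{"offset":[-12.5,0,-9.3],"rot":[0,0,0],"gripper":5},{"offset":[-17.5,0,-9.3],"rot":[0,0,0],"gripper":5},{"offset":[-17.5,0,-9.3],"rot":[0,0,0],"gripper":5},{"offset":[-17.5,0,-9.3],"rot":[0,0,0],"gripper":5}])

```text
time_s: 4.05
eef_pos: [489.9, -25.8, 240.1]
ee_rot: [-0.0, 0.829, 0.559, 0.0]
force: [0.6, -1.2, -0.1]
grip_width: 0.582
grip_force: 0.0
```

Run:
```python
from go import *
print(loc(sense()["eef_pos"]))
for n in("wrist","scene"):
    C,W=shot(n,"p1"+n); L=loc(W); h=cv2.cvtColor(C,cv2.COLOR_RGB2HSV); H,S,V=[h[...,i].astype(int) for i in range(3)]
    ins=(abs(L[...,0])<75)&(abs(L[...,1])<195)
    rep2("red",ins&((H<8)|(H>172))&(S>150),L); rep2("redtop",ins&((H<8)|(H>172))&(S>150)&(L[...,2]>78),L)
    rep2("fin",(abs(L[...,0])<18)&(abs(L[...,1]+45)<25)&(L[...,2]>108)&(L[...,2]<125),L)
    y=ins&(H>15)&(H<35)&(S>120); rep2("yellowtop",y&(L[...,2]>74)&(L[...,2]<90),L)
to((*wl(.5,-44.5),152,YC))
```

```text
[ 4.04778217e-02 -4.63909934e+01  2.40059186e+02]
red 2 [[0.3, -34.3, 88.5], [2.9, -34.1, 92.8], [5.5, -34.0, 97.1]]
redtop 2 [[0.3, -34.3, 88.5], [2.9, -34.1, 92.8], [5.5, -34.0, 97.1]]
fin 1074 [[-5.5, -57.6, 109.9], [1.3, -44.6, 117.2], [8.1, -33.8, 119.0]]
yellowtop 2991 [[-40.0, -95.2, 75.0], [-1.2, -85.5, 79.8], [38.8, -78.5, 81.3]]
red 148 [[-11.0, 120.1, 43.1], [4.7, 150.8, 75.8], [18.2, 170.3, 99.7]]
redtop 70 [[-11.4, 150.9, 78.6], [3.5, 161.6, 93.3], [21.0, 171.1, 100.2]]
fin 46 [[-1.6, -59.0, 109.2], [5.3, -48.1, 115.7], [12.1, -35.0, 120.8]]
yellowtop 181 [[-38.8, -96.6, 74.6], [5.9, -88.2, 79.1], [48.1, -79.5, 85.1]]
off [0.04, 0.06, 8.79] rot [-0.0, -0.0, 0.0]
```

View pics/p1wrist.png

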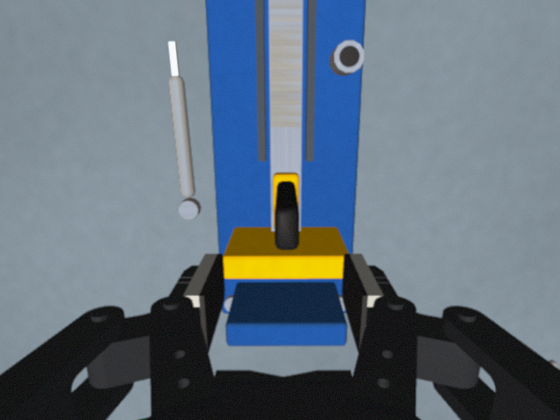

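The pawl is flipped, with its tip at y≈162, and the fin at (287,215) in the image lies between the fingers. I'll grip it and pull the jaw open.

Emit:
step_arm(plan=[{"offset":[0.05,0.1,4.5],"rot":[0,0,0],"gripper":5},{"offset":[0.05,0.1,8.5],"rot":[0,0,0],"gripper":5},{"offset":[0.05,0.1,8.8],"rot":[0,0,0],"gripper":1},{"offset":[0.05,0.1,8.8],"rot":[0,0,0],"gripper":1},{"offset":[0.05,0.1,8.8],"rot":[0,0,0],"gripper":1},{"offset":[0.05,0.1,8.8],"rot":[0,0,0],"gripper":1},{"offset":[0.05,0.1,8.8],"rot":[0,0,0],"gripper":1}], squeeze=30)

```text
time_s: 4.85
eef_pos: [492.3, -24.7, 153.4]
ee_rot: [0.001, 0.828, 0.561, 0.001]
force: [7.0, 0.4, -9.1]
grip_width: 0.158
grip_force: 35.4
```

Emit:
step_arm(plan=[{"offset":[1,0,0],"rot":[0,0,0],"gripper":1},{"offset":[2.5,0,0],"rot":[0,0,0],"gripper":1},{"offset":[4.5,0,0],"rot":[0,0,0],"gripper":1},{"offset":[6.5,0,0],"rot":[0,0,0],"gripper":1},{"offset":[8,0,0],"rot":[0,0,0],"gripper":1},{"offset":[8.8,0,0],"rot":[0,0,0],"gripper":1},{"offset":[8.8,0,0],"rot":[0,0,0],"gripper":1},{"offset":[8.8,0,0],"rot":[0,0,0],"gripper":1}])

```text
time_s: 5.65
eef_pos: [525.1, 57.2, 153.4]
ee_rot: [0.001, 0.828, 0.561, 0.002]
force: [7.5, 0.1, -9.9]
grip_width: 0.162
grip_force: 35.3
```

Run:
```python
from go import *
s=sense();print(loc(s["eef_pos"]),s["force"])
p=s["eef_pos"]
to((p[0],p[1],290,YC),(p[0],p[1],430,90),(420.7,-330,430,90),(400,-359.5,340,90))
```

```text
[  1.90099438  43.77751592 153.40620168] [ 7.54777144  0.1339316  -9.85273823]
off [0.02, 0.05, -13.66] rot [0.2, -0.1, 0.0]
off [0.04, 0.11, -27.66] rot [0.2, -0.0, -21.8]
off [-39.79, 4.78, -27.7] rot [0.2, -0.0, -21.8]
off [-43.31, 3.92, -18.71] rot [0.2, -0.0, -21.8]
```

Emit:
step_arm(plan=[{"offset":[0,0,0],"rot":[0,0,0],"gripper":4},{"offset":[0,0,0],"rot":[0,0,0],"gripper":4},{"offset":[0,0,-4.5],"rot":[0,0,0],"gripper":5},{"offset":[0,0,-9.5],"rot":[0,0,0],"gripper":6},{"offset":[0,0,-14],"rot":[0,0,0],"gripper":6},{"offset":[-4,0.6,-18.7],"rot":[0,0,-7],"gripper":6},{"offset":[-46.3,7.3,-18.7],"rot":[0,0,-21.8],"gripper":6},{"offset":[-46.3,7.3,-18.7],"rot":[0,0,-21.8],"gripper":6},{"offset":[-46.3,7.3,-18.7],"rot":[0,0,-21.8],"gripper":6},{"offset":[-46.3,7.3,-18.7],"rot":[0,0,-21.8],"gripper":6},{"offset":[-46.3,7.3,-18.7],"rot":[0,0,-21.8],"gripper":6},{"offset":[-46.3,7.3,-18.7],"rot":[0,0,-21.8],"gripper":6}])

```text
time_s: 6.85
eef_pos: [450.8, -261.4, 337.2]
ee_rot: [0.001, 0.707, 0.707, 0.0]
force: [0.2, -0.0, -1.1]
grip_width: 0.702
grip_force: 0.0
```

Run:
```python
from go import *
to((421,-400,340,90))
C,W=shot("top","t2"); L=loc(W); h=cv2.cvtColor(C,cv2.COLOR_RGB2HSV); H,S,V=[h[...,i].astype(int) for i in range(3)]
ins=(abs(L[...,0])<75)&(abs(L[...,1])<195)
rep2("red",ins&((H<8)|(H>172))&(S>150),L)
rep2("fin",(abs(L[...,0])<18)&(L[...,2]>110)&(L[...,2]<125)&ins,L)
y=ins&(H>15)&(H<35)&(S>120); rep2("yellowtop",y&(L[...,2]>74)&(L[...,2]<90),L)
```

```text
off [-13.86, -2.98, -0.27] rot [0.1, 0.1, -0.0]
red 135 [[-12.8, 125.1, 48.2], [-0.4, 153.9, 78.3], [13.6, 170.1, 98.5]]
fin 53 [[-6.9, 31.8, 112.7], [-0.1, 43.1, 118.1], [6.2, 54.8, 121.8]]
yellowtop 198 [[-42.5, -6.0, 75.8], [-0.5, 1.4, 81.0], [42.3, 9.0, 84.6]]
```

Jaw face is now at y≈−6.5, so the gap is about 123 mm. Next is a closer look at the jug.

Emit:
step_arm(plan=[{"offset":[-4.8,-1,-0.3],"rot":[0,0,0],"gripper":6},{"offset":[-9.6,-2,-0.3],"rot":[0,0,0],"gripper":6},{"offset":[-13.9,-3,-0.3],"rot":[0,0,0],"gripper":6},{"offset":[-13.9,-3,-0.3],"rot":[0,0,0],"gripper":6},{"offset":[-13.9,-3,-0.3],"rot":[0,0,0],"gripper":6}])

```text
time_s: 7.4
eef_pos: [421.4, -399.0, 339.4]
ee_rot: [0.0, 0.708, 0.707, 0.0]
force: [-0.5, 0.2, 0.4]
grip_width: 0.702
grip_force: 0.0
```

Run:
```python
from go import *
C,W=shot("wrist","j1"); h=cv2.cvtColor(C,cv2.COLOR_RGB2HSV); H,S,V=[h[...,i].astype(int) for i in range(3)]
near=(np.hypot(W[...,0]-421,W[...,1]+359)<80)
P=rep2("cap",near&(S<70)&(V>120)&(W[...,2]>200),W); print(cv2.minEnclosingCircle(P[:,:2].astype(np.float32)))
g=near&(H>40)&(H<85)&(S>100)
for lo,hi in((100,155),(130,155),(145,152),(150,170)):
    m=g&(W[...,2]>lo)&(W[...,2]<hi)
    if m.sum()>20: print(lo,m.sum(),cv2.minAreaRect(W[m][:,:2].astype(np.float32)))
print(sense()["eef_pos"])
```

```text
cap 3759 [[388.5, -390.6, 208.2], [421.8, -361.3, 210.0], [453.0, -344.0, 309.6]]
((420.9897155761719, -379.3607177734375), 37.15126037597656)
100 2868 ((425.2706298828125, -361.404052734375), (68.81845092773438, 106.31183624267578), 80.23831939697266)
130 2868 ((425.2706298828125, -361.404052734375), (68.81845092773438, 106.31183624267578), 80.23831939697266)
145 1687 ((423.5530090332031, -361.2581787109375), (66.52146911621094, 100.4349365234375), 80.37394714355469)
150 4133 ((427.7572937011719, -362.1748352050781), (61.62528991699219, 101.14608764648438), 80.1961898803711)
[ 421.79772297 -398.15687351  339.54532224]
```

View pics/j1.png

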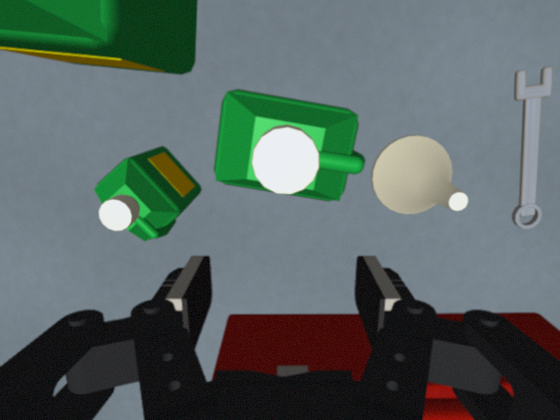

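Run:
```python
from go import *
C,W=load("j1")
for a,b in((20,25),(25,32),(32,40),(40,50),(50,60)):
    for s in(1,-1):
        m=(s*(W[...,0]-421.5)>a)&(s*(W[...,0]-421.5)<b)&(abs(W[...,1]+361)<14)&(W[...,2]<215)
        if m.sum(): print(s,a,b,np.round(np.percentile(W[...,2][m],[50,98]),1))
P=W[(np.hypot(W[...,0]-421.5,W[...,1]+361)<26)&(W[...,2]>203)&(W[...,2]<216)]
print(cv2.minEnclosingCircle(P[:,:2].astype(np.float32)),P.mean(0))
cx,cy=421.5,-361
to((cx,cy,290,78),(cx,cy,252,78),(cx,cy,252,90))
```

```text
1 20 25 [178.2 182.3]
-1 20 25 [177.2 179. ]
1 25 32 [176.6 182. ]
-1 25 32 [170.4 176.3]
1 32 40 [175.9 181.6]
-1 32 40 [160.9 167.2]
1 40 50 [157.2 180.6]
-1 40 50 [149.6 157.1]
1 50 60 [153.  177.3]
-1 50 60 [141.4 146.3]
((421.645263671875, -361.2102966308594), 19.032489776611328) [ 421.5926987  -360.48158731  209.86384395]
off [3.72, -0.03, 4.95] rot [0.0, 0.0, 12.0]
off [3.72, -0.03, 8.75] rot [0.0, 0.0, 12.0]
off [3.72, -0.03, 8.75] rot [0.0, 0.0, -0.0]
```

The jug body is centred near (286,150), its long axis is turned about −9.6° in the world, and the cap centre is at (421.6,−361). I'll grip the cap with the fingertips at z≈186, above the handle.

Emit:
step_arm(plan=[{"offset":[3.7,0,2],"rot":[0,0,0],"gripper":6},{"offset":[3.7,0,5],"rot":[0,0,0],"gripper":6},{"offset":[3.7,0,8.2],"rot":[0,0,0],"gripper":6},{"offset":[3.7,0,8.2],"rot":[0,0,0],"gripper":6},{"offset":[3.7,0,8.2],"rot":[0,0,0],"gripper":3},{"offset":[3.7,0,8.2],"rot":[0,0,0],"gripper":3},{"offset":[3.7,0,8.2],"rot":[0,0,0],"gripper":3},{"offset":[3.7,0,8.2],"rot":[0,0,0],"gripper":3},{"offset":[3.7,0,8.2],"rot":[0,0,0],"gripper":3},{"offset":[3.7,0,8.2],"rot":[0,0,0],"gripper":3}], squeeze=45)

```text
time_s: 8.45
eef_pos: [422.3, -362.1, 259.3]
ee_rot: [0.002, 0.707, 0.707, -0.0]
force: [2.0, 0.5, 8.3]
grip_width: 0.427
grip_force: 45.8
```

Run:
```python
from go import *
s=sense();p=s["eef_pos"];print(p,s["grip_width"],s["grip_force"])
a=90-12.2
x,y=wl(0.5,-70)
to((p[0],p[1],p[2]+125,90),(x,y,p[2]+125,a),(x,y,p[2]+14,a))
```

```text
[ 422.30797754 -362.14358939  259.28315786] 0.4273919172164364 45.79349219799042
off [-0.04, 0.04, -12.5] rot [0.2, 0.2, -0.0]
off [31.39, 5.95, -12.58] rot [0.2, 0.2, 12.2]
off [31.42, 5.92, -1.48] rot [0.2, 0.2, 12.2]
```

Emit:
step_arm(plan=[{"offset":[0,0,-2],"rot":[0,0,0],"gripper":3},{"offset":[0,0,-5],"rot":[0,0,0],"gripper":3},{"offset":[0,0,-9],"rot":[0,0,0],"gripper":3},{"offset":[1,0.2,-12.5],"rot":[0,0,1],"gripper":3},{"offset":[4,0.8,-12.5],"rot":[0,0,3],"gripper":3},{"offset":[8,1.5,-12.5],"rot":[0,0,5],"gripper":3},{"offset":[12,2.3,-12.5],"rot":[0,0,7],"gripper":3},{"offset":[16,3,-12.5],"rot":[0,0,9],"gripper":3},{"offset":[20,3.8,-12.5],"rot":[0,0,11],"gripper":3},{"offset":[24,4.6,-12.5],"rot":[0,0,12.2],"gripper":3},{"offset":[27,5.2,-12.5],"rot":[0,0,12.2],"gripper":3},{"offset":[29,5.6,-12.5],"rot":[0,0,12.2],"gripper":3}])

```text
time_s: 9.65
eef_pos: [477.8, -69.7, 382.9]
ee_rot: [0.001, 0.778, 0.628, 0.0]
force: [0.1, 0.5, -1.6]
grip_width: 0.422
grip_force: 45.5
```

Run:
```python
from go import *
s=sense();p=s["eef_pos"];print(loc(p),s["grip_width"],s["force"])
a=90-12.2
to((*wl(0.5,-70),p[2],a),(*wl(.5,-70),273,a))
```

```text
[  5.14536616 -91.6391618  382.93637557] 0.42242039760887923 [ 0.10350694  0.52058205 -1.55541862]
off [2.21, -0.09, -0.0] rot [0.1, 0.0, 0.1]
off [2.21, -0.11, 10.99] rot [0.1, 0.0, 0.1]
```

Emit:
step_arm(plan=[{"offset":[2.2,-0.1,0],"rot":[0,0,0],"gripper":3},{"offset":[2.2,-0.1,0],"rot":[0,0,0],"gripper":3},{"offset":[2.2,-0.1,4],"rot":[0,0,0],"gripper":3},{"offset":[2.2,-0.1,7],"rot":[0,0,0],"gripper":3},{"offset":[2.2,-0.1,7],"rot":[0,0,0],"gripper":3},{"offset":[2.2,-0.1,7],"rot":[0,0,0],"gripper":3}])

```text
time_s: 10.25
eef_pos: [481.7, -50.6, 313.3]
ee_rot: [0.001, 0.778, 0.628, 0.0]
force: [0.5, 0.0, 0.1]
grip_width: 0.429
grip_force: 45.5
```

Run:
```python
from go import *
s=sense();p=s["eef_pos"];print(loc(p),s["grip_width"],s["force"])
C,W=shot("scene","s3"); L=loc(W); h=cv2.cvtColor(C,cv2.COLOR_RGB2HSV); H,S,V=[h[...,i].astype(int) for i in range(3)]
m=(H>45)&(H<85)&(S>100)&(abs(L[...,0])<90)&(abs(L[...,1]+70)<90)&(L[...,2]>40)
P=rep2("jug",m,L); print(cv2.minAreaRect(P[(P[:,2]>70)&(P[:,2]<195)][:,:2].astype(np.float32)))
to((*wl(0.5,-70),272,90-12.2))
cv2.imwrite("pics/s3c.png",cv2.resize(C[130:270,180:370][...,::-1],None,fx=4,fy=4,interpolation=2))
```

```text
[  1.69867935 -72.46995694 313.27279458] 0.42855505066149463 [0.53336856 0.03656769 0.05578182]
jug 1259 [[-24.1, -106.6, 73.6], [49.1, -78.7, 196.0], [57.7, -41.5, 237.0]]
((27.66423797607422, -84.84428405761719), (97.97305297851562, 61.54463195800781), 54.37619400024414)
off [0.26, -0.11, 4.19] rot [0.2, 0.0, -0.0]
```

View pics/s3c.png

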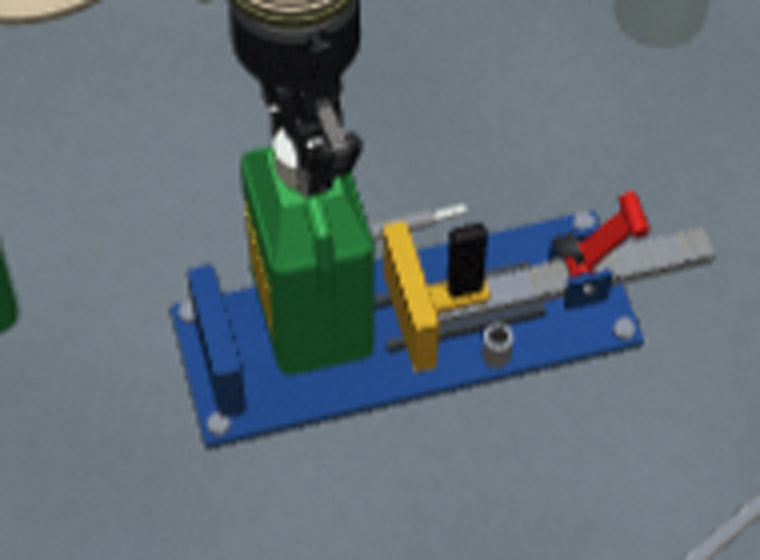

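The jug hangs upright and square between the jaws (crop (310,270)), and the pawl is still flipped (630,215). I'll lower it.

Emit:
step_arm(plan=[{"offset":[0.2,-0.1,2],"rot":[0,0,0],"gripper":3},{"offset":[0.2,-0.1,3.5],"rot":[0,0,0],"gripper":3},{"offset":[0.2,-0.1,4.0],"rot":[0,0,0],"gripper":3},{"offset":[0.2,-0.1,4.2],"rot":[0,0,0],"gripper":3},{"offset":[0.2,-0.1,4.2],"rot":[0,0,0],"gripper":3},{"offset":[0.2,-0.1,4.2],"rot":[0,0,0],"gripper":3}])

```text
time_s: 10.9
eef_pos: [481.4, -48.1, 271.3]
ee_rot: [0.001, 0.778, 0.628, 0.001]
force: [0.7, 0.0, 4.0]
grip_width: 0.429
grip_force: 46.2
```

Emit:
step_arm(plan=[{"offset":[0,0,0],"rot":[0,0,0],"gripper":6},{"offset":[0,0,0],"rot":[0,0,0],"gripper":6},{"offset":[0,0,0],"rot":[0,0,0],"gripper":6},{"offset":[0,0,-2],"rot":[0,0,0],"gripper":6},{"offset":[0,0,-5],"rot":[0,0,0],"gripper":6},{"offset":[0,0,-8],"rot":[0,0,0],"gripper":3},{"offset":[0,0,-8],"rot":[0,0,0],"gripper":0}])

```text
time_s: 11.6
eef_pos: [481.6, -48.1, 353.5]
ee_rot: [0.003, 0.778, 0.628, 0.002]
force: [0.2, 0.7, -0.9]
grip_width: 0.369
grip_force: 0.0
```

Run:
```python
from go import *
to((*wl(0.5,205),350,YC),(*wl(.5,205),148,YC))
C,W=shot("scene","s4"); L=loc(W); h=cv2.cvtColor(C,cv2.COLOR_RGB2HSV); H,S,V=[h[...,i].astype(int) for i in range(3)]
cap=(S<70)&(V>120)&(L[...,2]>205)&(L[...,2]<235)&(abs(L[...,0])<40)&(abs(L[...,1]+70)<40); rep2("cap",cap,L)
m=(H>45)&(H<85)&(S>100)&(abs(L[...,0])<90)&(abs(L[...,1]+70)<90)&(L[...,2]>16)
rep2("jug",m,L)
```

```text
off [27.13, 4.58, 0.36] rot [0.4, 0.0, 9.6]
off [27.15, 4.44, 20.56] rot [0.4, 0.0, 9.6]
cap 137 [[-13.8, -85.5, 216.9], [1.9, -69.5, 222.2], [18.6, -53.0, 226.7]]
jug 1216 [[-29.6, -103.8, 31.5], [47.3, -75.3, 155.2], [56.9, -37.9, 193.6]]
```

Emit:
step_arm(plan=[{"offset":[5,0.9,0],"rot":[0,0,5],"gripper":0},{"offset":[10,1.8,0],"rot":[0,0,9.6],"gripper":0},{"offset":[15,2.6,0],"rot":[0,0,9.6],"gripper":0},{"offset":[20,3.4,0],"rot":[0,0,9.6],"gripper":0},{"offset":[24,4,0],"rot":[0,0,9.6],"gripper":0},{"offset":[27.1,4.5,1],"rot":[0,0,9.6],"gripper":0},{"offset":[27.1,4.5,5],"rot":[0,0,9.6],"gripper":0},{"offset":[27.1,4.5,10],"rot":[0,0,9.6],"gripper":0},{"offset":[27.1,4.5,15],"rot":[0,0,9.6],"gripper":0},{"offset":[27.1,4.5,19],"rot":[0,0,9.6],"gripper":0},{"offset":[27.1,4.5,20.5],"rot":[0,0,9.6],"gripper":0},{"offset":[27.1,4.5,20.5],"rot":[0,0,9.6],"gripper":0}])

```text
time_s: 12.85
eef_pos: [581.5, 207.3, 142.8]
ee_rot: [-0.001, 0.828, 0.56, -0.002]
force: [1.4, 0.1, 0.4]
grip_width: 0.0
grip_force: 0.0
```

Run:
```python
from go import *
s=sense();print(loc(s["eef_pos"]))
to((*wl(0.5,130),148,YC))
```

```text
[ -1.60698639 204.01119343 142.83070473]
off [-7.4, 0.21, -0.5] rot [-0.2, 0.1, 0.0]
```

Emit:
step_arm(plan=[{"offset":[-1.5,0.2,-0.5],"rot":[0,0,0],"gripper":0},{"offset":[-3,0.2,-0.5],"rot":[0,0,0],"gripper":0},{"offset":[-4.2,0.2,-0.5],"rot":[0,0,0],"gripper":0},{"offset":[-5.4,0.2,-0.5],"rot":[0,0,0],"gripper":0},{"offset":[-6.5,0.2,-0.5],"rot":[0,0,0],"gripper":0},{"offset":[-7.4,0.2,-0.5],"rot":[0,0,0],"gripper":0},{"offset":[-7.4,0.2,-0.5],"rot":[0,0,0],"gripper":0},{"offset":[-7.4,0.2,-0.5],"rot":[0,0,0],"gripper":0},{"offset":[-7,0.2,-5],"rot":[0,0,0],"gripper":0},{"offset":[-7,0.2,-9],"rot":[0,0,0],"gripper":4},{"offset":[-7,0.2,-10],"rot":[0,0,0],"gripper":5},{"offset":[-7,0.2,-10],"rot":[0,0,0],"gripper":5}])

```text
time_s: 14.05
eef_pos: [558.5, 142.2, 246.3]
ee_rot: [0.001, 0.828, 0.561, 0.001]
force: [0.6, 0.2, 0.2]
grip_width: 0.506
grip_force: 0.0
```

Run:
```python
from go import *
s=sense();print(loc(s["eef_pos"]))
C,W=shot("scene","s5"); L=loc(W); h=cv2.cvtColor(C,cv2.COLOR_RGB2HSV); H,S,V=[h[...,i].astype(int) for i in range(3)]
ins=(abs(L[...,0])<75)&(abs(L[...,1])<195)
rep2("red",ins&((H<8)|(H>172))&(S>150),L)
rep2("redtop",ins&((H<8)|(H>172))&(S>150)&(L[...,2]>78),L)
to((*wl(0.5,43.2),240,YC),(*wl(0.5,43.2),153,YC))
cv2.imwrite("pics/s5c.png",cv2.resize(C[130:270,180:370][...,::-1],None,fx=4,fy=4,interpolation=2))
```

```text
[  1.29491634 135.04402894 246.28962954]
red 119 [[-15.4, 84.9, 41.1], [5.5, 106.4, 75.0], [18.9, 134.4, 100.2]]
redtop 54 [[-12.8, 84.8, 79.6], [6.2, 90.6, 93.9], [20.6, 104.6, 101.1]]
off [-9.15, -0.04, 0.45] rot [-0.0, -0.0, 0.0]
off [-9.15, -0.04, 9.15] rot [-0.0, -0.0, 0.0]
```

View pics/s5c.png

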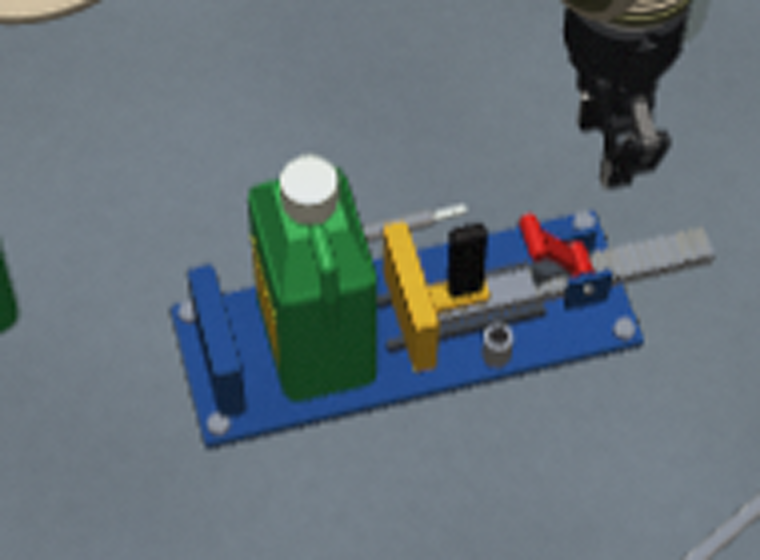

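The pawl is back on the rack (crop (550,245)) and the jug stands centred. I'll grip the fin slightly behind its axis so the gripper body clears the jug, then push the jaw in.

Emit:
step_arm(plan=[{"offset":[-5,0,0],"rot":[0,0,0],"gripper":5},{"offset":[-8.5,0,0.5],"rot":[0,0,0],"gripper":5},{"offset":[-8.5,0,4.5],"rot":[0,0,0],"gripper":5},{"offset":[-8.5,0,8.5],"rot":[0,0,0],"gripper":5},{"offset":[-8.5,0,8.7],"rot":[0,0,0],"gripper":5},{"offset":[-8.5,0,8.7],"rot":[0,0,0],"gripper":1},{"offset":[-8.5,0,8.7],"rot":[0,0,0],"gripper":1},{"offset":[-8.5,0,8.7],"rot":[0,0,0],"gripper":1},{"offset":[-8.5,0,8.7],"rot":[0,0,0],"gripper":1},{"offset":[-8.5,0,8.7],"rot":[0,0,0],"gripper":1}], squeeze=40)

```text
time_s: 15.1
eef_pos: [527.5, 62.9, 159.6]
ee_rot: [0.001, 0.828, 0.561, 0.002]
force: [2.9, -0.1, 6.2]
grip_width: 0.158
grip_force: 42.0
```

```bash
python3 -c "
from go import *
s=sense();print(loc(s['eef_pos']),s['force'],s['grip_width'])"
```

```text
[  1.95095543  49.85963961 159.55954211] [ 2.85761941 -0.06678696  6.21834184] 0.15805123914573418
```

Emit:
step_arm(plan=[{"offset":[-1,0,0],"rot":[0,0,0],"gripper":1},{"offset":[-2,0,0],"rot":[0,0,0],"gripper":1},{"offset":[-2.5,0,0],"rot":[0,0,0],"gripper":1},{"offset":[-2.9,0,0],"rot":[0,0,0],"gripper":1},{"offset":[-3.2,0,0],"rot":[0,0,0],"gripper":1},{"offset":[-3.5,0,0],"rot":[0,0,0],"gripper":1},{"offset":[-3.8,0,0],"rot":[0,0,0],"gripper":1},{"offset":[-4.1,0,0],"rot":[0,0,0],"gripper":1},{"offset":[-4.4,0,0],"rot":[0,0,0],"gripper":1},{"offset":[-4.7,0,0],"rot":[0,0,0],"gripper":1},{"offset":[-4.7,0,0],"rot":[0,0,0],"gripper":1}])

```text
time_s: 16.2
eef_pos: [509.9, 19.2, 159.5]
ee_rot: [0.001, 0.828, 0.56, 0.002]
force: [2.4, 0.7, 7.5]
grip_width: 0.156
grip_force: 42.3
```

```bash
cat > st.py <<'E'
from go import *
import sys
s=sense();f=np.array(s['force']);print(loc(s['eef_pos']),f,"along y",f[:2]@ey,s['grip_width'])
C,W=shot("top",sys.argv[1]); L=loc(W); h=cv2.cvtColor(C,cv2.COLOR_RGB2HSV); H,S,V=[h[...,i].astype(int) for i in range(3)]
ins=(abs(L[...,0])<75)&(abs(L[...,1])<195)
rep2("cap",(S<70)&(V>120)&(L[...,2]>205)&(L[...,2]<235)&(abs(L[...,0])<40)&(abs(L[...,1]+85)<40),L)
rep2("yellowtop",ins&(H>15)&(H<35)&(S>120)&(L[...,2]>74)&(L[...,2]<90)&(L[...,1]>-70),L)
rep2("fixed",ins&(H>100)&(H<130)&(S>130)&(L[...,2]>74)&(L[...,2]<90)&(L[...,1]<-110),L)
rep2("red",ins&((H<8)|(H>172))&(S>150)&(L[...,1]>0),L)
E
python3 st.py t5
```

```text
[  1.91979739   2.77987117 159.51461069] [2.41480146 0.69390022 7.53008129] along y 1.5420842769540466 0.1563758026938236
cap 213 [[-17.8, -105.3, 219.4], [-1.4, -88.4, 222.6], [15.5, -71.6, 225.1]]
yellowtop 4 [[-43.3, -40.6, 79.8], [-39.7, -39.2, 81.9], [-36.2, -37.9, 83.2]]
fixed 197 [[-41.0, -148.5, 76.1], [-1.0, -140.9, 80.4], [41.1, -133.3, 84.5]]
red 18 [[-10.2, 127.8, 46.5], [-0.2, 131.4, 49.9], [10.0, 134.2, 55.8]]
```

Emit:
step_arm(plan=[{"offset":[-0.2,0,0],"rot":[0,0,0],"gripper":1},{"offset":[-0.4,0,0],"rot":[0,0,0],"gripper":1},{"offset":[-0.5,0,0],"rot":[0,0,0],"gripper":1},{"offset":[-0.6,0,0],"rot":[0,0,0],"gripper":1},{"offset":[-0.6,0,0],"rot":[0,0,0],"gripper":1}])

```text
time_s: 16.75
eef_pos: [507.8, 13.9, 159.5]
ee_rot: [0.001, 0.828, 0.561, 0.002]
force: [4.1, 2.0, 8.4]
grip_width: 0.157
grip_force: 42.2
```

Emit:
step_arm(plan=[{"offset":[-0.1,0,0],"rot":[0,0,0],"gripper":1},{"offset":[-0.1,0,0],"rot":[0,0,0],"gripper":1}])

```text
time_s: 16.95
eef_pos: [507.6, 13.3, 159.5]
ee_rot: [0.001, 0.828, 0.56, 0.002]
force: [5.2, 5.5, 7.1]
grip_width: 0.158
grip_force: 42.1
```

Emit:
step_arm(plan=[{"offset":[-0.1,0,0],"rot":[0,0,0],"gripper":1},{"offset":[-0.1,0,0],"rot":[0,0,0],"gripper":1}])

```text
time_s: 17.15
eef_pos: [507.5, 13.2, 159.6]
ee_rot: [0.001, 0.828, 0.56, 0.003]
force: [7.5, 12.3, 5.9]
grip_width: 0.158
grip_force: 42.0
```

The jaw has stopped with about 14 N along the slide, so the jug is snug. I'll release and lift away.

Emit:
step_arm(plan=[{"offset":[0,0,0],"rot":[0,0,0],"gripper":4.5},{"offset":[0,0,0],"rot":[0,0,0],"gripper":4.5},{"offset":[0,0,0],"rot":[0,0,0],"gripper":4.5},{"offset":[0,0,-2],"rot":[0,0,0],"gripper":4.5},{"offset":[0,0,-6],"rot":[0,0,0],"gripper":4.5},{"offset":[1,0,-11],"rot":[0,0,0],"gripper":4.5},{"offset":[5,0,-15],"rot":[0,0,0],"gripper":4.5},{"offset":[10,0,-18],"rot":[0,0,0],"gripper":4.5},{"offset":[15,0,-20],"rot":[0,0,0],"gripper":4.5},{"offset":[20,0,-20],"rot":[0,0,0],"gripper":4.5},{"offset":[24,0,-20],"rot":[0,0,0],"gripper":4.5},{"offset":[24,0,-20],"rot":[0,0,0],"gripper":4.5}])

```text
time_s: 18.35
eef_pos: [595.6, 238.7, 356.7]
ee_rot: [-0.001, 0.827, 0.562, -0.0]
force: [0.2, -0.0, -0.5]
grip_width: 0.528
grip_force: 0.0
```

```bash
python3 st.py t6
python3 - <<'E'
from go import *
C,W=shot("scene","s6"); a=cv2.resize(C[110:270,150:400][...,::-1],None,fx=3,fy=3,interpolation=2)
cv2.imwrite("pics/s6c.png",a)
L=loc(W); h=cv2.cvtColor(C,cv2.COLOR_RGB2HSV); H,S,V=[h[...,i].astype(int) for i in range(3)]
rep2("redtop",(abs(L[...,0])<60)&(abs(L[...,1])<195)&((H<8)|(H>172))&(S>150)&(L[...,2]>78)&(L[...,1]>0),L)
E
```

```text
[-1.89977730e-01  2.38388550e+02  3.56713368e+02] [ 0.19280866 -0.02058309 -0.5226417 ] along y 0.05258855084580611 0.5276986488401508
cap 209 [[-17.8, -111.2, 219.3], [-1.3, -94.6, 222.8], [15.2, -78.3, 226.2]]
yellowtop 186 [[-41.7, -58.6, 76.5], [-0.1, -51.5, 80.7], [42.2, -44.3, 84.6]]
fixed 153 [[-41.6, -149.2, 76.0], [0.1, -143.1, 80.4], [40.7, -137.1, 84.4]]
red 100 [[-14.3, 92.3, 48.1], [-0.4, 102.3, 96.4], [14.4, 133.8, 102.5]]
redtop 55 [[-12.4, 89.9, 80.8], [5.5, 95.8, 97.4], [22.0, 108.3, 103.8]]
```

View pics/s6c.png

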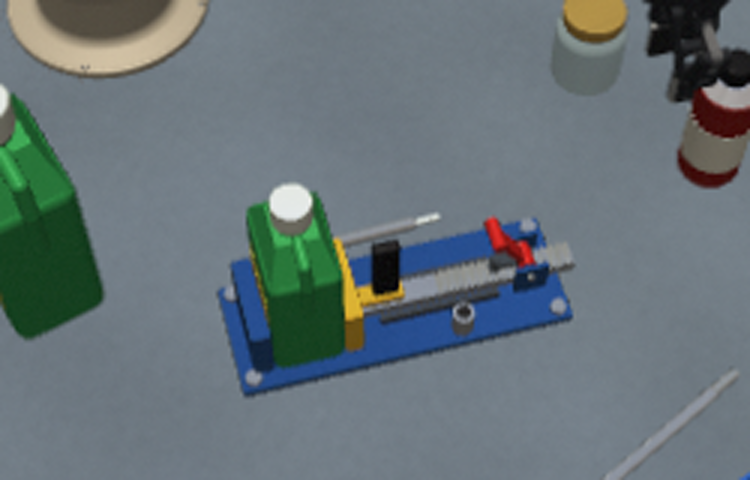

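The jug sits between both jaws, upright and centred. The cap is at y=−94.6, the gap is about 70 mm, the pawl is engaged and the bystanders are untouched.

```bash
python3 -c "
from rig import *
print(finish_job())"
```

```text
the job is handed in; nothing more can be done
None
```

I locked the green jug upright and snug in the cradle (gap about 70 mm), with the pawl engaged and the arm clear, and handed the job in at about 18 s; the hand-in returned no verdict.

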